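# Wedge the rocking parts chest steady

### The arm

A 6-joint arm with a two-finger parallel gripper is mounted at the origin on a cart in front of the work surface, level with it; the furniture and walls round the work are solid. World frame = base frame: x ahead of the robot, y to its left, z up, the work surface at z = 0. Lengths are in m, angles in rad, forces in N, time in s.
With the tool pointing down it reaches from about 0.4 to 0.925 m from the base axis. Payload 3.4 kg.
Tool frame: the origin (TCP) lies at the centre of the arm's flange, where the gripper is bolted on; the fingertips stand 173 mm ahead of it and the grasp point (between the pads) lies 155 mm ahead of it; z points along the fingers, x is the direction in which the jaws open and shut, and the axes are right-handed (so a half turn about z gives the same grasp; the last joint's range is limited). The gripper opens to 85 mm and grips with 20 to 120 N. Pads are 22 mm wide; open, the fingers measure 114 mm over their backs; the gripper's body (76 mm by 85 mm) begins 54 mm behind the grasp point. The pads swing forward as they close: fully open they stand 13 mm farther back than shut.
Start: joints at [1.052, 0.307, 1.506, -0, 1.328, -0.073], TCP at [0.247, 0.519, 0.405] pointing down, gripper open.
Joint ranges: [-3.12, 3.12], [-1.05, 2.28], [0.14, 2.33], [-1.42, 4.57], [0.1, 2.73], [-2.68, 2.68]. Speed limits (rad/s): [2.57, 2.57, 3.14, 3.14, 3.14, 3.14].

### API

Orientations are given as [roll, pitch, yaw] about the fixed x, y, z axes, in that order (R = Rz(yaw) Ry(pitch) Rx(roll)).
In Python, from rig import state, get_image, get_calibration, close_job, look_for gives the robot as it stands.
- The arm moves only by the shell command python3 -m pendant 'ROWS' [OPENING]. ROWS is JSON, a list of rows, each a list of 4 numbers: the shift along the tool's x, y, z in mm, then the turn about the tool's z in degrees. A call has 1 to 8 rows; each row is the pose to reach, as a shift and turn from the pose measured when the call began, along the tool's axes at that moment; what a row does not reach only later rows make up. A row lasts 1/8 s, in which the tool goes at most 62.5 mm and 10.7 degrees, less where a joint would pass 70% of its speed; a pose out of reach is approached as far as the arm can. A call with a gripper value outside its range is refused whole. OPENING is the opening in per cent of the stroke, from 0 (shut) to 100 (fully open), set as the call begins (- or left out, the last holds). The fingers move at their own pace and stop on an object; the grip force is fixed at half the most. Time passes only in rows, so rows that repeat a pose let the fingers close. It gives the time, the measured TCP pose, the force and the opening at its end, in the units of the state.
- state(): the state, without advancing time (a new reading comes with each control period).
- get_image(name): name is "side" or "top"; returns (picture, depth): 480x640x3 uint8, red, green, blue; 480x640 float32, m along the optical axis (not along the pixel's ray), 0 where there is no reading.
- get_calibration(name): a dict with "mtx" (3x3 intrinsics, pixels), "distortion" ([k1, k2, p1, p2, k3] as OpenCV has them; the pictures are not rectified), "position" and "orientation" of the camera in the world. Camera axes: x right, y up, looking along -z (the intrinsics and any distortion apply to the point x, -y, -z); pixel columns grow to the right and rows downward; lengths in m; the calibration is good to about 2 mm. A picture is of the moment at which its call begins. get_calibration takes no time and is no camera call.
- close_job(): hands the job in, once; it reports no verdict.
Trained networks look in the newest picture that a camera, given by its name, has taken for a name from the list of things; names that differ only in an ending like _2 or _b are one class to them, and where a whole thing is asked for, a point or a joint stands for the part that bears it (a point fixed in the world has none). Each returns a list of dicts, best first, with "p" (0 to 1); they miss things now and then, are a little off and sometimes report something else, mostly with a low value. They report only what shows in the picture. A call takes as long as a camera call. They do not tell look-alikes from the thing itself.
- look_for(thing, camera): "point" ([x, y, z] in m, in world coordinates, good to about 4 mm: the middle of the surface that is visible of it).
The state is a dict: "clock": time; "joint_positions": joint angles; "dq": joint speeds; "effort": joint torques, N m; "ee_pos": TCP position; "tool_rot": TCP orientation; "force": force on the tool from outside, world axes, zero at the start; "torque": the same for the moment, N m; "gripper_width": finger opening in m.
Only numpy, scipy, OpenCV 4.12 (cv2) and the standard library are available. Lean on these libraries where they do the work, as an engineer would, in place of code of your own. Each camera call takes 0.05 s, during which the arm holds its last target.

### The job

The low wooden parts chest on the bench rocks because its near left foot is too short. With your fingertips only, push the long flat wedge along the bench, thin end first, under that foot until the chest no longer rocks, without lifting the wedge, shoving the chest along or disturbing the other things. Prove it by pressing down firmly on the lid of the chest over that foot, and finish still holding that press, with the chest level and the wedge carrying the load.

Things in the scene. Friction and masses are not known exactly. Their poses are not given: they have to be found in the camera images.
- chest: Low wooden parts chest, brass-knobbed drawer fronts facing the robot; 140 mm deep (x axis, front to back, away from the robot), 200 mm wide (y axis, to the left), flat lid 60 mm above the bench, about 1.8 kg, loose. Origin: bench level under its centre. Four 24 mm square block feet, centres 57 mm in x and 87 mm in y from its centre; box underside 16 mm up. It stands level on three feet.
- corner (a point): The place to press: point on top of the lid over the centre of the near left foot, 60 mm above the bench. Unwedged, a press of 4 to 10 N here tips the chest down until that foot meets the bench.
- foot_edge (a point): Point at bench height below the middle of the near left foot's front edge (24 mm long, facing the robot), under which the wedge goes; axes as the chest's. This foot is too short: its underside hangs 5 to 9 mm above the bench, different each time and not told.
- wedge: Long flat oak wedge lying loose, 45 mm wide (x axis), 110 mm long (y axis), thick end at -y 13.5 mm, tapering evenly to 2.5 mm at the thin end at +y; 40 g. Origin: underside, half length, half width. It starts with its thin end 20 to 45 mm short of the short foot, pointing at it, nearly in line. It slides at under 1 N; once it meets the foot a push of 3 to 8 N makes it snug.
- wedge_tail (a point): Middle of the wedge's thick end face, 7 mm above the bench: push here towards the thin end.
- stub_wedge: Short oak wedge, 22 x 60 x 19 mm, origin under its centre; a bystander, leave alone.
- bung: Wooden barrel bung, 50 mm across, 34 mm high, origin under its centre; a bystander, leave alone.
- bung_small: Smaller wooden barrel bung, 44 mm across, 32 mm high, origin under its centre; a bystander, leave alone.
There are look-alikes about, which are no part of the job. Leave any black look-alike of the wedge alone.

How it is judged:
At the end, for the whole second after the job is handed in: The fingers press on the lid within 50 mm of the point over the short foot with more than 5 N, the wedge carries more than 3 N of the chest, the chest is level within 0.015 rad (about 1.3 mm of play at the foot), and chest and wedge are at rest (contact force between the fingers and chest above 5 N and horizontal distance between the grasp point and corner below 0.05 m and contact force between wedge and chest above 3 N and angle between chest's own z axis and vertical below 0.015 rad and linear speed of each of chest, wedge below 0.01 m/s); the arm keeps its last pose, push and grip.
It fails at once if the wedge is lifted, tipped or carried (height (world z) of wedge above 0.012 m or angle between wedge's own z axis and vertical above 0.2 rad).
It fails at once if the chest is shoved along the bench or lifted (distance of chest from where it was at the start of the episode above 0.025 m or height (world z) of chest above 0.015 m).
It fails at once if a bystander is disturbed (distance of any of stub_wedge, bung, bung_small from where it was at the start of the episode above 0.02 m).
It also fails if it takes over 48 s, if anything falls off the work surface, if the arm or the gripper's body presses on something with over 40 N, if the wrist force passes 120 N, or if a joint passes its speed limit or range.

## Working session

There is one attempt and no reset: what is moved stays moved. The work goes in short steps, Python scripts to look and compute and a shell command to move; the robot and the scene stay as the last step left them, time stands still between calls to the robot, and variables do not carry over. Pictures are saved under pics/ and viewed, and the job is handed in when it is done.

```bash
mkdir -p pics; ls
python3 - <<'E'
from rig import *
import cv2
s=state(); print({k:s[k] for k in ("clock","ee_pos","tool_rot","force","gripper_width")})
for n in ("side","top"):
    im,d=get_image(n); cv2.imwrite(f"pics/{n}0.png",im[:,:,::-1])
    c=get_calibration(n); print(n,c)
    for t in ("chest","corner","foot_edge","wedge","wedge_tail","stub_wedge","bung","bung_small"):
        print(t,[( [round(float(v),3) for v in r["point"]],round(float(r["p"]),2)) for r in look_for(t,n)[:4]])
E
```

```text
pics
{'clock': 0.0, 'ee_pos': array([0.24725962, 0.51875019, 0.40378363]), 'tool_rot': array([-3.14142866e+00,  2.02696950e-03,  1.12597288e+00]), 'force': array([ 0.46174426, -0.6548341 , -0.57078749]), 'gripper_width': 0.08553449737268383}
side {'mtx': array([[557.98179464,   0.        , 317.05762039],
       [  0.        , 557.98179464, 241.37539168],
       [  0.        ,   0.        ,   1.        ]]), 'distortion': array([-0.14397467,  0.        ,  0.        ,  0.        ,  0.        ]), 'position': array([ 0.51796779, -0.53520332,  0.64548189]), 'orientation': array([ 0.93680251,  0.01437702, -0.00843964])}
chest [([0.595, 0.29, 0.061], 0.59)]
corner [([0.595, 0.289, 0.057], 0.65)]
foot_edge [([0.45, 0.244, 0.008], 0.57), ([0.595, 0.285, 0.062], 0.19)]
wedge [([0.354, 0.087, 0.004], 0.7), ([0.448, 0.243, 0.008], 0.55)]
wedge_tail [([0.35, 0.084, 0.007], 0.64), ([0.45, 0.243, 0.009], 0.56)]
stub_wedge [([0.527, 0.152, 0.005], 0.61)]
bung [([0.598, 0.124, 0.034], 0.86), ([0.448, 0.241, 0.006], 0.72)]
bung_small [([0.475, 0.387, 0.029], 0.73), ([0.592, 0.285, 0.062], 0.16)]
top {'mtx': array([[483.82986035,   0.        , 318.39509988],
       [  0.        , 483.82986035, 241.56989489],
       [  0.        ,   0.        ,   1.        ]]), 'distortion': array([-0.09473476,  0.        ,  0.        ,  0.        ,  0.        ]), 'position': array([0.43466876, 0.27650059, 0.91763738]), 'orientation': array([ 8.31734770e-02,  1.33321035e-03, -1.57817140e+00])}
chest [([0.628, 0.288, 0.057], 0.67)]
corner [([0.627, 0.293, 0.06], 0.88)]
foot_edge [([0.625, 0.292, 0.059], 0.73)]
wedge [([0.454, 0.252, 0.005], 0.71), ([0.353, 0.098, 0.008], 0.64)]
wedge_tail [([0.451, 0.251, 0.011], 0.83), ([0.353, 0.095, 0.007], 0.63)]
stub_wedge [([0.522, 0.16, 0.007], 0.73)]
bung [([0.607, 0.139, 0.031], 0.71)]
bung_small [([0.472, 0.41, 0.03], 0.89)]
```

View pics/side0.png

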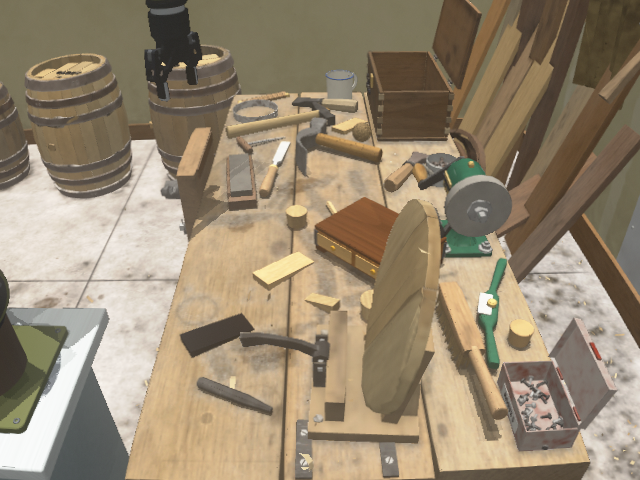

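View pics/top0.png

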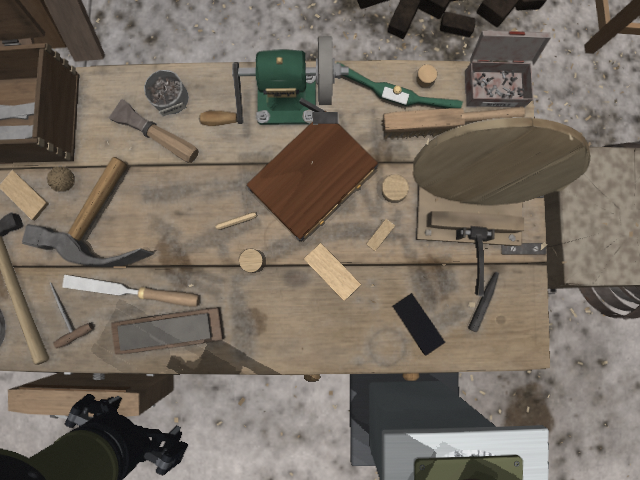

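```bash
cat > h.py <<'E'
import numpy as np,cv2
from scipy.spatial.transform import Rotation as R
from rig import *
def cloud(n,d,c):
    h,w=d.shape; uv=np.stack(np.meshgrid(np.arange(w),np.arange(h)),-1).reshape(-1,1,2).astype(np.float32)
    p=cv2.undistortPoints(uv,c["mtx"],c["distortion"]).reshape(h,w,2)
    P=np.stack([p[...,0]*d,-p[...,1]*d,-d],-1)
    return P@R.from_euler('xyz',c["orientation"]).as_matrix().T+c["position"]
def proj(c,X):
    X=np.atleast_2d(X)
    q=(X-c["position"])@R.from_euler('xyz',c["orientation"]).as_matrix()
    q=q*[1,-1,-1]
    return cv2.projectPoints(q,np.zeros(3),np.zeros(3),c["mtx"],c["distortion"])[0].reshape(-1,2)
E
python3 - <<'E'
from h import *
im,d=get_image("top"); c=get_calibration("top"); P=cloud("top",d,c); np.save("P.npy",P)
cv2.imwrite("pics/top_crop.png",cv2.resize(im[110:310,230:450,::-1],None,fx=3.6,fy=3,interpolation=cv2.INTER_CUBIC)[:600,:800])
im2,d2=get_image("side"); c2=get_calibration("side"); P2=cloud("side",d2,c2)
cv2.imwrite("pics/side_crop.png",cv2.resize(im2[180:330,220:420,::-1],None,fx=4,fy=4,interpolation=cv2.INTER_CUBIC))
# chest lid
m=(abs(P[...,2]-.06)<.012)&(P[...,0]>.48)&(P[...,0]<.75)&(P[...,1]>.15)&(P[...,1]<.43)
n,l,st,ce=cv2.connectedComponentsWithStats(m.astype(np.uint8)); print(st)
k=1+np.argmax(st[1:,4]); m=l==k
r=cv2.minAreaRect(P[m][:,:2].astype(np.float32)*1000); print(r, cv2.boxPoints(r), P[m][:,2].mean())
# wedge by colour/height
hsv=cv2.cvtColor(im,cv2.COLOR_RGB2HSV)
print(hsv[272,332],hsv[290,300], hsv[225,250])
for v in [(250,318),(260,325),(272,332),(285,340),(293,345)]: print(v,P[v], hsv[v])
g=(hsv[...,2]>175)&(P[...,0]<.55); 
n,l,st,ce=cv2.connectedComponentsWithStats(g.astype(np.uint8)); print([ (i,list(st[i])) for i in range(1,n) if st[i,4]>100])
for i in [l[272,332]]:
    mm=l==i; r=cv2.minAreaRect(P[mm][:,:2].astype(np.float32)*1000); print(r,cv2.boxPoints(r))
    A=np.c_[P[mm][:,:2],np.ones(mm.sum())]; print(np.linalg.lstsq(A,P[mm][:,2],rcond=None)[0])
E
```

```text
[[     0      0    640    480 298893]
 [   312    107     12      5     39]
 [   325    111      1      1      1]
 [   384    114      3     16     34]
 [   243    118      1      5      5]
 [   237    120      1      1      1]
 [   246    122    133    118   8227]]
((630.2241821289062, 287.71124267578125), (142.8702392578125, 202.0526885986328), 44.000640869140625) [[508.659   310.75916]
 [649.01825 165.41618]
 [751.78937 264.66333]
 [611.4301  410.0063 ]] 0.059556907894877144
[ 17  80 206] [ 15  66 144] [ 17  53 124]
(250, 318) [0.49504288 0.27802765 0.0009356 ] [ 17  82 214]
(260, 325) [0.47563989 0.26498539 0.00780565] [ 17  84 210]
(272, 332) [0.45300105 0.25201523 0.00730497] [ 17  80 206]
(285, 340) [0.42853781 0.23733907 0.0097285 ] [ 17  79 215]
(293, 345) [0.41354139 0.22813502 0.00954813] [ 17  80 219]
[(12, [np.int32(375), np.int32(222), np.int32(19), np.int32(24), np.int32(170)]), (16, [np.int32(304), np.int32(243), np.int32(57), np.int32(57), np.int32(1363)]), (18, [np.int32(239), np.int32(249), np.int32(23), np.int32(23), np.int32(346)]), (19, [np.int32(62), np.int32(2
[... 152 characters left out ...]
np.int32(430), np.int32(140), np.int32(50), np.int32(3489)]), (62, [np.int32(200), np.int32(447), np.int32(71), np.int32(33), np.int32(1209)]), (63, [np.int32(274), np.int32(447), np.int32(42), np.int32(26), np.int32(469)]), (65, [np.int32(188), np.int32(450), np.int32(13), np.int32(14), np.int32(111)]), (71, [np.int32(313), np.int32(459), np.int32(22), np.int32(21), np.int32(243)]), (76, [np.int32(604), np.int32(465), np.int32(20), np.int32(15), np.int32(101)])]
((451.6071472167969, 255.99974060058594), (109.00045776367188, 53.03182601928711), 43.93048095703125) [[393.96072 237.28459]
 [430.7534  199.09201]
 [509.25357 274.7149 ]
 [472.4609  312.90747]]
[-0.83422288  0.75877579  0.20126462]
```

View pics/top_crop.png

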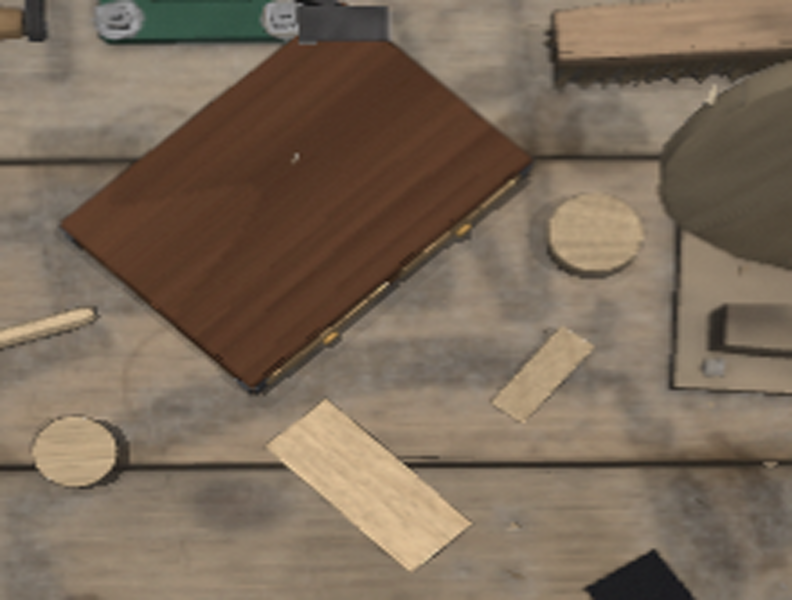

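View pics/side_crop.png

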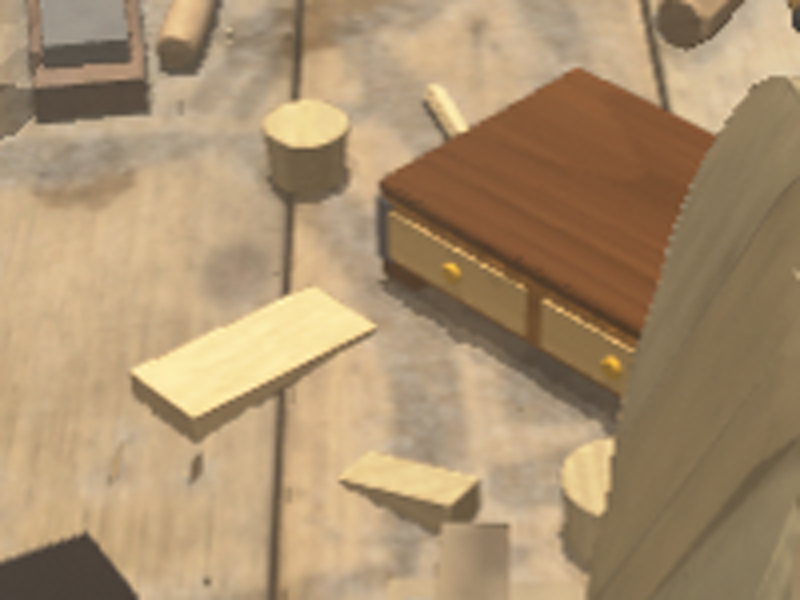

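Candidates (top view): the light tapered plank at (332,272), the stub wedge at (380,234), the black slab at (418,323). The light plank is the wedge: it is long and light oak, with its thin end towards the chest's near-left corner at (304,240). The crop confirms that its thick face shows at the end away from the chest. Next I measure it in both views.

```bash
cat >> h.py <<'E'
def ray(c,uv,z):
    p=cv2.undistortPoints(np.array(uv,np.float32).reshape(-1,1,2),c["mtx"],c["distortion"]).reshape(-1,2)
    d=np.c_[p[:,0],-p[:,1],-np.ones(len(p))]@R.from_euler('xyz',c["orientation"]).as_matrix().T
    return c["position"]+d*((np.asarray(z)-c["position"][2])/d[:,2])[:,None]
E
python3 - <<'E'
from h import *
c=get_calibration("top");cs=get_calibration("side")
def rep(n,T,K): # thinR, thinL, thickL, thickR
    a=(T[0]+T[1])/2; b=(T[2]+T[3])/2; v=a-b
    print(n,"thin",a.round(4),"thick",b.round(4),"len",np.linalg.norm(v[:2]).round(4),"dir",np.degrees(np.arctan2(v[1],v[0])).round(2),"w",np.linalg.norm((T[0]-T[1])[:2]).round(4))
uv=[(230+x/3.6,110+y/3) for x,y in [(326,399),(268,447),(413,570),(470,523)]]
rep("top",ray(c,uv,[.0025,.0025,.0135,.0135]),0)
uv=[(220+x/4,180+y/4) for x,y in [(376,326),(315,288),(132,375),(195,418)]]
rep("side",ray(cs,uv,[.0025,.0025,.0135,.0135]),0)
# lid corners NL, NR, FL
uv=[(230+x/3.6,110+y/3) for x,y in [(250,388),(532,160),(62,226)]]
L=ray(c,uv,[.06]*3); print("top lid NL NR FL",L.round(4)[:,:2], [np.degrees(np.arctan2(*(v[::-1]))).round(2) for v in [(L[2]-L[0])[:2],(L[0]-L[1])[:2]]])
uv=[(220+x/4,180+y/4) for x,y in [(380,187),(578,70)]]
L=ray(cs,uv,[.06]*2); print("side lid NL FL",L.round(4)[:,:2], np.degrees(np.arctan2(*((L[1]-L[0])[:2][::-1]))))
E
```

```text
top thin [0.4931 0.2884 0.0025] thick [0.4151 0.2141 0.0135] len 0.1078 dir 43.61 w 0.0431
side thin [0.4955 0.2915 0.0025] thick [0.4162 0.2154 0.0135] len 0.1099 dir 43.83 w 0.0415
top lid NL NR FL [[0.5104 0.3108]
 [0.6475 0.1686]
 [0.6089 0.4047]] [np.float64(43.63), np.float64(133.94)]
side lid NL FL [[0.5129 0.3067]
 [0.6116 0.4055]] 45.0211102611913
```

```bash
cat >> h.py <<'E'
def go(x,y,z,yaw=None):
    s=state(); M=R.from_euler('xyz',s["tool_rot"]).as_matrix()
    sh=M.T@(np.array([x,y,z])-s["ee_pos"])*1000
    cur=np.degrees(s["tool_rot"][2]); t=0 if yaw is None else -((yaw-cur+180)%360-180)
    print("shift",sh.round(1),"turn",round(t,1),"| t",round(s["clock"],2),"pos",s["ee_pos"].round(4),"yaw",round(cur,1),"F",np.round(s["force"],1))
E
python3 -c "
from h import *
go(.4175,.282,.28,133.8)"
```

```text
shift [-140.8  255.5  124.7] turn -69.3 | t 1.0 pos [0.2474 0.519  0.4047] yaw 64.5 F [ 0.4 -0.9 -0.1]
```

```bash
python3 -m pendant '[[-20,36,10,-10],[-40,73,30,-20],[-60,109,50,-30],[-80,146,70,-40],[-101,182,90,-50],[-121,219,110,-60],[-141,255,125,-69.3],[-141,255,125,-69.3]]' 0; python3 -c "
from h import *
go(.4175,.282,.178,133.8)"
```

```text
clock: 2.0
ee_pos: [0.418, 0.28, 0.2787]
tool_rot: [-3.139, -0.0, 2.332]
force: [-0.8, -0.1, 0.1]
gripper_width: 0.0002
shift [  1.7   1.2 100.7] turn -0.2 | t 2.0 pos [0.418  0.28   0.2787] yaw 133.6 F [-0.8 -0.1  0.1]
```

```bash
python3 -m pendant '[[2,1,40,0],[2,1,80,0],[2,1,95,0],[2,1,101,0],[2,1,101,0]]'; python3 -c "
from h import *
go(.4175,.282,.178,133.8)
im,d=get_image('top'); cv2.imwrite('pics/t1.png',cv2.resize(im[180:330,250:450,::-1],None,fx=4,fy=4))
im,d=get_image('side'); cv2.imwrite('pics/s1.png',cv2.resize(im[180:330,200:400,::-1],None,fx=4,fy=4))"
```

```text
clock: 2.62
ee_pos: [0.4174, 0.2826, 0.1783]
tool_rot: [-3.14, 0.0, 2.332]
force: [0.1, 0.2, -0.3]
gripper_width: -0.0
shift [-0.5 -0.4  0.3] turn -0.2 | t 2.62 pos [0.4174 0.2826 0.1783] yaw 133.6 F [ 0.1  0.2 -0.3]
```

View pics/t1.png

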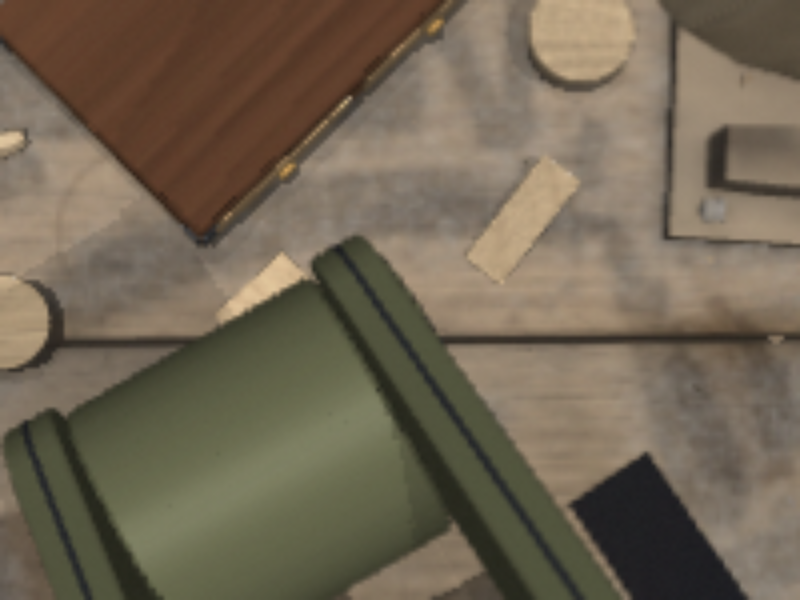

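View pics/s1.png

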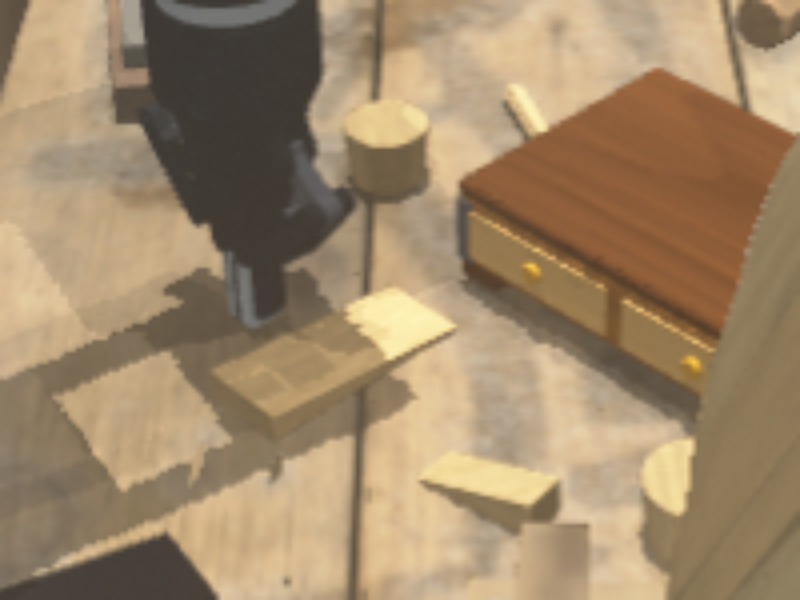

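Both pictures show the closed fingers standing just left of the wedge (side crop 255,320), clear of the bung and the chest. Next is a sideways nudge of about 9 mm to line it up.

```bash
python3 -m pendant '[[-5,0,2,0],[-10,0,2,0],[-14,0,2,0],[-18,0,2,0],[-20,0,2,0],[-20,0,2,0]]'
cat > m.py <<'E'
from h import *
import sys
tag=sys.argv[1]
for n in ('top','side'):
    im,d=get_image(n); r=(slice(180,330),slice(250,450) if n=='top' else slice(200,400))
    cv2.imwrite(f'pics/{n}{tag}.png',cv2.resize(im[r][:,:,::-1],None,fx=4,fy=4,interpolation=cv2.INTER_CUBIC))
go(.45,.25,.178)
E
python3 m.py 2
```

```text
clock: 3.48
ee_pos: [0.4315, 0.2678, 0.1767]
tool_rot: [-3.141, 0.0, 2.332]
force: [-0.8, -0.1, 0.3]
gripper_width: 0.0001
shift [-25.9   1.1  -1.3] turn 0 | t 3.58 pos [0.4314 0.268  0.1767] yaw 133.6 F [-0.8  1.  -0.3]
```

View pics/side2.png

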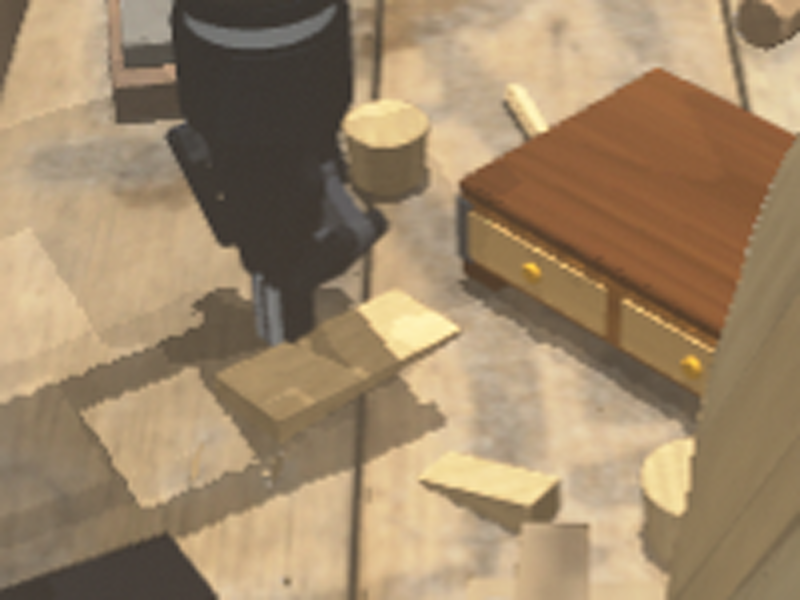

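The wedge has only moved about 1–2 mm (its right corner in the crop went from 455,326 to 459,330). I push about 7 mm further.

```bash
python3 -m pendant '[[-3,0,0,0],[-5,0,0,0],[-7,0,0,0],[-7,0,0,0]]'; python3 m.py 3
```

```text
clock: 4.08
ee_pos: [0.4364, 0.2628, 0.1767]
tool_rot: [-3.141, 0.0, 2.332]
force: [-0.7, -0.0, -0.1]
gripper_width: 0.0001
shift [-18.8   1.   -1.3] turn 0 | t 4.17 pos [0.4363 0.2629 0.1767] yaw 133.6 F [ 1.1 -0.3 -0.8]
```

View pics/side3.png

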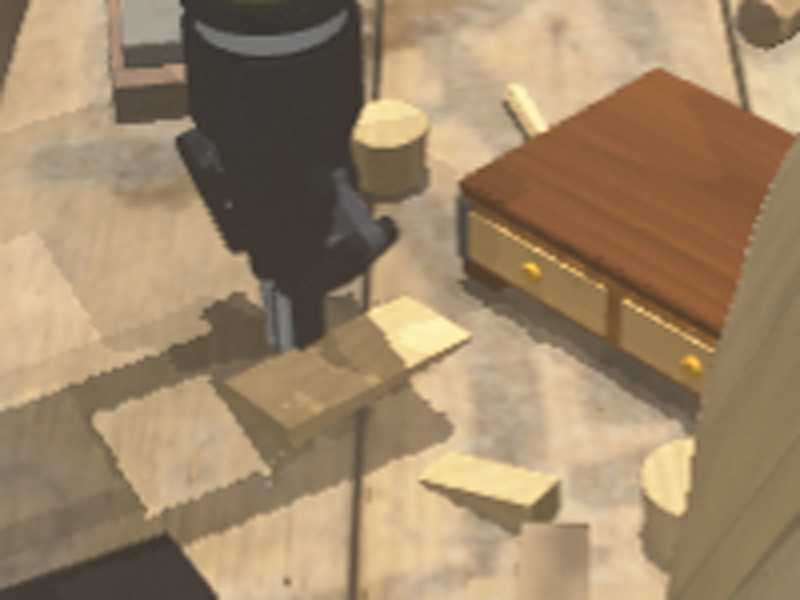

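It is now about 9 mm over and still aligned. I retreat upwards and measure.

```bash
python3 -m pendant '[[15,0,0,0],[15,-10,-40,0],[15,-60,-80,0],[15,-110,-80,0],[5,-110,-80,0]]'; python3 m.py 4
python3 - <<'E'
from h import *
im,d=get_image('top')
for n in ('top','side'):print(n,[(np.round(r["point"],3),round(float(r["p"]),2)) for r in look_for("wedge",n)])
E
```

```text
clock: 4.8
ee_pos: [0.3476, 0.1887, 0.2565]
tool_rot: [-3.135, -0.002, 2.332]
force: [-0.1, 0.4, 0.3]
gripper_width: 0.0002
shift [-23.7 111.   79.3] turn 0 | t 4.9 pos [0.3531 0.1907 0.2571] yaw 133.6 F [ 0.2  1.1 -0.3]
top [(array([0.382, 0.108, 0.005]), 0.67), (array([0.461, 0.245, 0.006]), 0.63)]
side [(array([0.457, 0.236, 0.009]), 0.86), (array([0.351, 0.085, 0.009]), 0.85)]
```

View pics/top4.png

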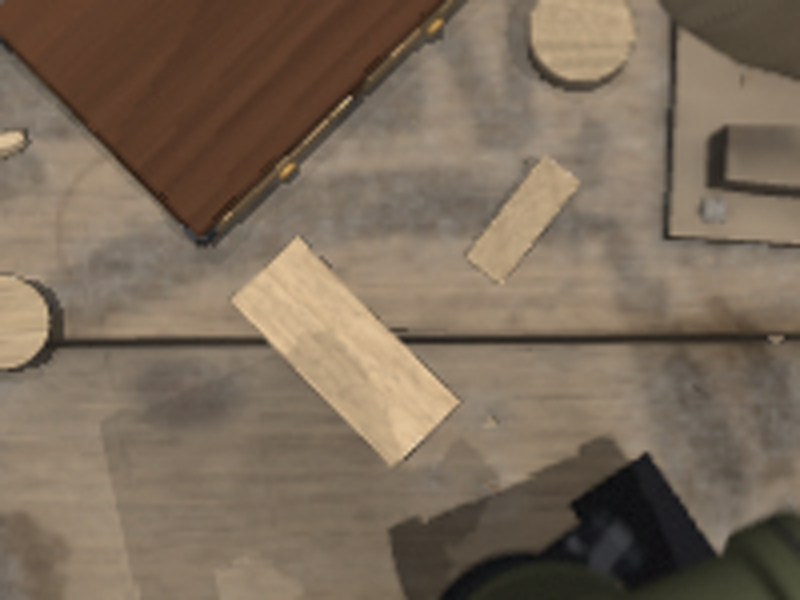

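View pics/side4.png

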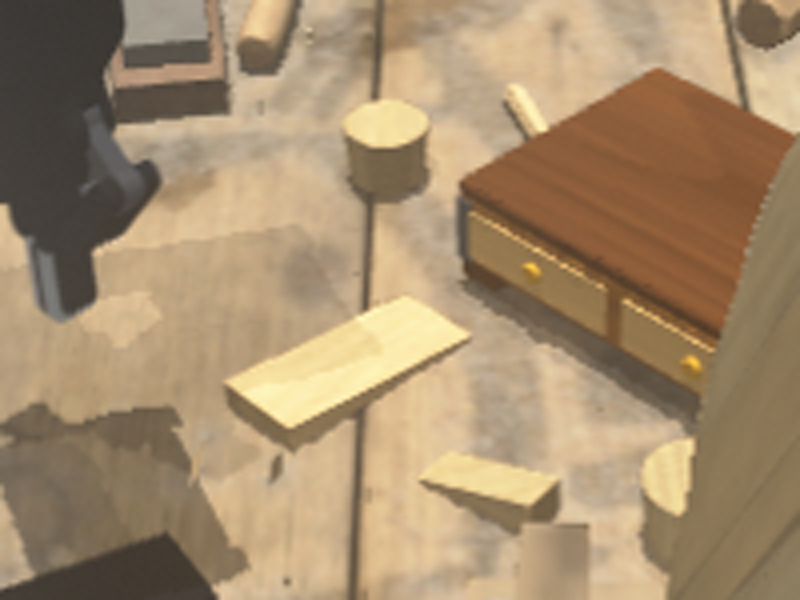

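Run:
```python
from h import *
c=get_calibration("top");cs=get_calibration("side")
fe=np.array([.5206,.301])
for n,cc,o,px in [("top",c,(250,180),[(299,236),(231,298),(392,467),(460,403)]),("side",cs,(200,180),[(470,336),(406,296),(225,384),(290,430)])]:
    T=ray(cc,[(o[0]+x/4,o[1]+y/4) for x,y in px],[.0025,.0025,.0135,.0135])
    a=(T[0]+T[1])/2; b=(T[2]+T[3])/2; v=(a-b)[:2]; L=np.linalg.norm(v); v/=L; n_=np.array([-v[1],v[0]])
    print(n,a.round(4),b.round(4),L,np.degrees(np.arctan2(v[1],v[0])),"fe along/lat from thin",(fe-a[:2])@v,(fe-a[:2])@n_)
go(.399,.188,.1775,134.3)
```

```text
top [0.5012 0.2813 0.0025] [0.4214 0.2068 0.0135] 0.10915992048543338 43.02097413171448 fe along/lat from thin 0.027669525403238842 0.0011542433796999118
side [0.5014 0.2845 0.0025] [0.4229 0.2081 0.0135] 0.10950948872179654 44.20753599702068 fe along/lat from thin 0.02530422143924525 -0.0015904340177915316
shift [-33.4  30.   79.3] turn -0.7 | t 5.05 pos [0.3541 0.1915 0.2568] yaw 133.6 F [ 0.1 -0.5 -0.6]
```

```bash
python3 -c "
from h import *
go(.404,.190,.178)"; python3 -m pendant '[[-35,35,0,0],[-35,35,40,0],[-35,35,70,0],[-35,35,78.5,0],[-35,35,78.5,0]]';python3 -c "
from h import *
go(.404,.190,.178)"
```

```text
shift [-35.4  35.   78.8] turn 0 | t 5.05 pos [0.3541 0.1915 0.2568] yaw 133.6 F [ 0.1 -0.5 -0.6]
clock: 5.68
ee_pos: [0.404, 0.1908, 0.1778]
tool_rot: [-3.142, 0.0, 2.332]
force: [0.0, 0.2, 0.5]
gripper_width: 0.0001
shift [-0.6 -0.5 -0.2] turn 0 | t 5.67 pos [0.404  0.1908 0.1778] yaw 133.6 F [0.  0.2 0.5]
```

```bash
python3 -m pendant '[[0.5,8,0,0],[0.5,16,0,0],[0.5,24,0,0],[0.5,32,0,0],[0.5,40,0,0],[0.5,48,0,0],[0.5,52,0,0],[0.5,52,0,0]]';python3 m.py 5
```

```text
clock: 6.68
ee_pos: [0.4416, 0.2273, 0.1778]
tool_rot: [3.141, 0.0, 2.332]
force: [-0.0, 0.2, 0.6]
gripper_width: -0.0001
shift [10.6 22.4 -0.3] turn 0 | t 6.78 pos [0.4411 0.2269 0.1777] yaw 133.6 F [-0.1 -0.7 -0.9]
```

View pics/side5.png

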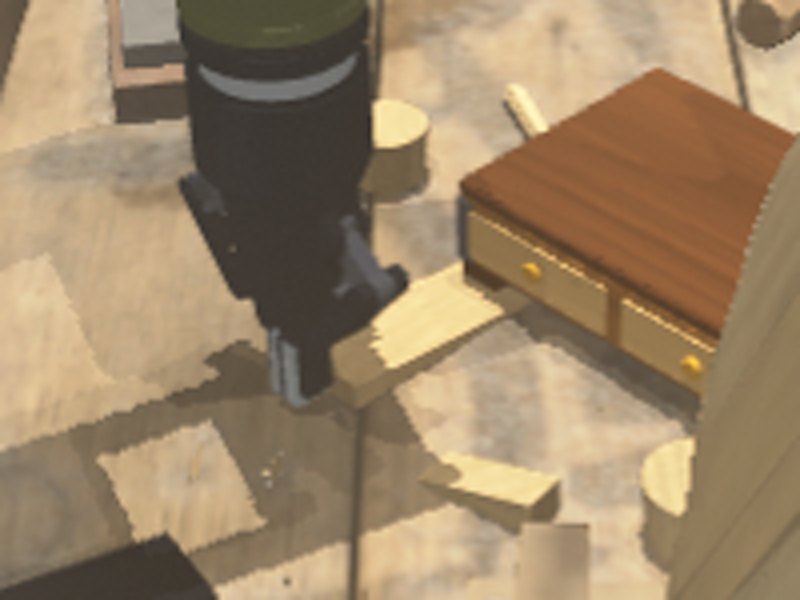

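View pics/top5.png

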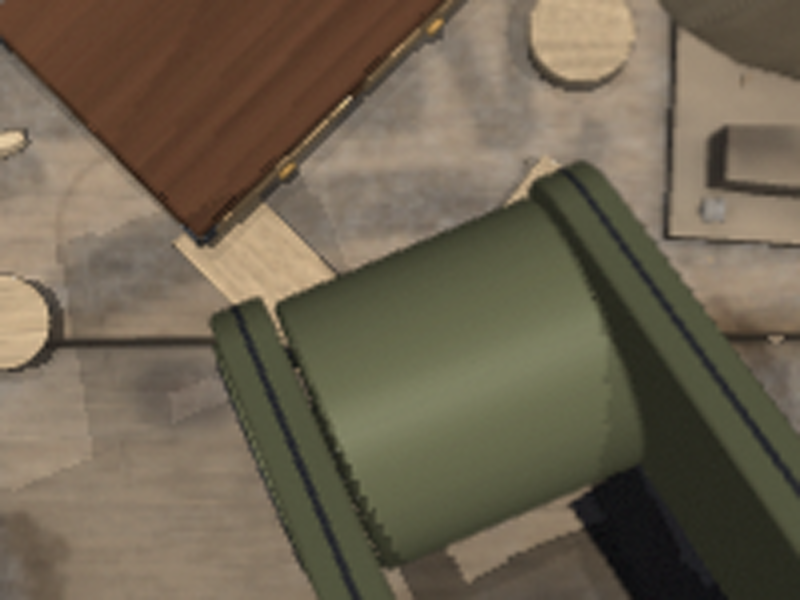

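The thin end is about 10 mm under the foot and tracking straight (side crop 480,280). I now push in small steps and watch the force.

```bash
cat > f.py <<'E'
from h import *
s=state(); d=np.array([.724,.69,0]); print("along F",round(float(s["force"]@d),2),"F",np.round(s["force"],1),"prog mm",round(float((s["ee_pos"]-[.4411,.2269,.1777])@d)*1000,2),"t",round(s["clock"],2))
E
python3 -m pendant '[[0,4,0,0],[0,8,0,0],[0,12,0,0],[0,12,0,0]]' >/dev/null; python3 f.py
python3 -m pendant '[[0,2,0,0],[0,4,0,0],[0,4,0,0]]' >/dev/null; python3 f.py
```

```text
along F -0.35 F [-0.1 -0.4 -0.2] prog mm 12.57 t 7.28
along F -2.67 F [-1.7 -2.   0.7] prog mm 15.95 t 7.65
```

```bash
python3 -m pendant '[[0,0.5,0,0],[0,0.5,0,0]]' >/dev/null; python3 f.py
python3 -m pendant '[[0,1,0,0],[0,1,0,0]]' >/dev/null; python3 f.py
python3 -m pendant '[[0,1,0,0],[0,1,0,0]]' >/dev/null; python3 f.py; python3 m.py 6
```

```text
along F -2.95 F [-1.3 -3.   2.1] prog mm 16.07 t 7.9
along F -4.89 F [-2.4 -4.5  2.3] prog mm 16.52 t 8.15
along F -4.59 F [-2.6 -3.9  4.5] prog mm 16.92 t 8.4
shift [10.3  5.4 -0.5] turn 0 | t 8.5 pos [0.4532 0.2388 0.1775] yaw 133.7 F [-3.2 -3.5  4. ]
```

View pics/side6.png

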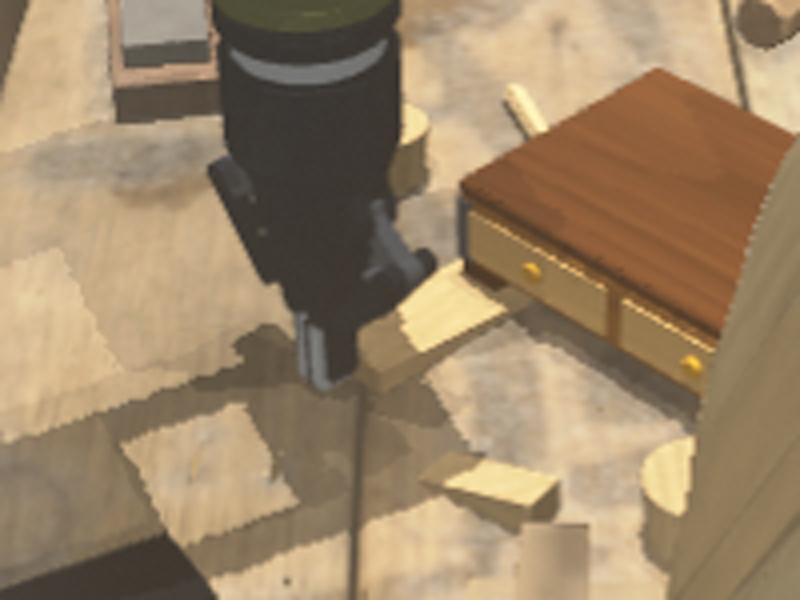

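```bash
for i in 1; do python3 -m pendant '[[0,2,-0.3,0],[0,2,-0.3,0]]' >/dev/null; python3 f.py; done
python3 -m pendant '[[0,2,-0.3,0],[0,2,-0.3,0]]' >/dev/null; python3 f.py
```

```text
along F -5.61 F [-3.8 -4.1  3.8] prog mm 17.96 t 8.75
along F -8.09 F [-5.1 -6.3  4.1] prog mm 18.74 t 9.0
```

```bash
python3 -m pendant '[[0,-8,0,0],[0,-20,0,0],[0,-20,-50,0],[0,-20,-100,0],[0,-20,-130,0]]' >/dev/null; python3 m.py 7; python3 -c "
from h import *
go(.535,.3085,.26)"
```

```text
shift [ 10.7  21.3 133.4] turn 0 | t 9.72 pos [0.4422 0.2279 0.3114] yaw 133.7 F [-0.2 -0.1  0.2]
shift [ -5.7 122.9  51.1] turn 0 | t 9.72 pos [0.4422 0.2279 0.3114] yaw 133.7 F [-0.2 -0.1  0.2]
```

View pics/side7.png

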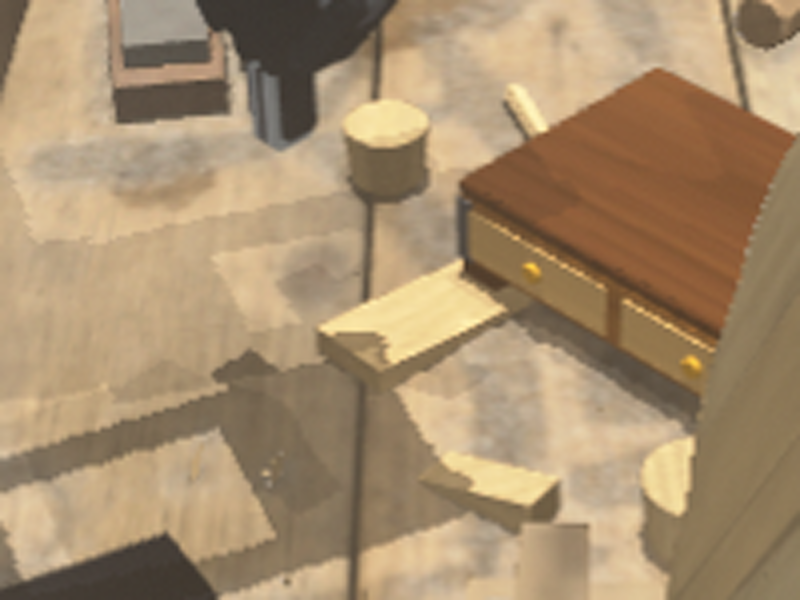

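View pics/top7.png

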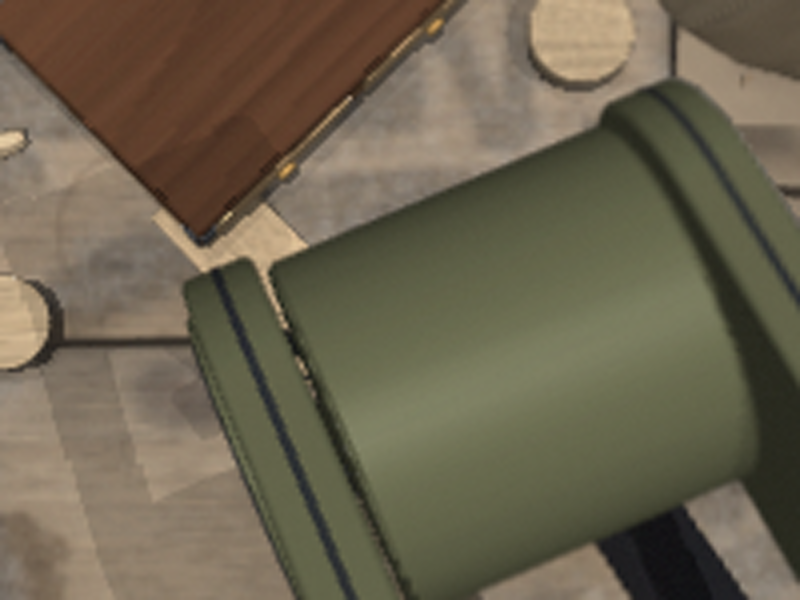

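The wedge lies flat under the foot and the chest hasn't moved: its corner is still at 461,187 in the side crop and 205,243 in the top crop. Next is the press test.

```bash
python3 -m pendant '[[-2,40,0,0],[-4,80,20,0],[-6,115,40,0],[-6,123,55,0],[-6,123,65,0],[-6,123,70,0],[-6,123,70,0]]' >/dev/null; python3 -c "
from h import *
go(.535,.3085,.233)"
```

```text
shift [0.2 1.1 8. ] turn 0 | t 10.6 pos [0.5343 0.3076 0.241 ] yaw 133.7 F [-0.8  0.5  0.6]
```

```bash
cat > z.py <<'E'
from h import *
s=state(); print("F",np.round(s["force"],1),"pos",(s["ee_pos"]*1000).round(2),"t",round(s["clock"],2))
E
python3 -m pendant '[[0,1,3,0],[0,1,6,0],[0,1,6,0]]' >/dev/null; python3 z.py
for i in 1; do python3 -m pendant '[[0,0,1,0],[0,0,1,0]]' >/dev/null; python3 z.py; done
python3 -m pendant '[[0,0,1,0],[0,0,1,0]]' >/dev/null; python3 z.py
python3 -m pendant '[[0,0,1,0],[0,0,1,0]]' >/dev/null; python3 z.py
```

```text
F [ 0.5 -0.  -0.2] pos [534.94 308.16 235.03] t 10.97
F [-0.5  0.1  0.7] pos [534.94 308.2  234.06] t 11.22
F [-0.4 -0.6  2.5] pos [535.03 308.23 233.29] t 11.47
F [-1.7 -0.9  7.1] pos [534.94 308.21 233.21] t 11.72
```

```bash
python3 -m pendant '[[0,0,1.5,0],[0,0,1.5,0]]' >/dev/null; python3 z.py
python3 -m pendant '[[0,0,2.5,0],[0,0,2.5,0]]' >/dev/null; python3 z.py
python3 -m pendant '[[0,0,3,0],[0,0,3,0],[0,0,3,0]]' >/dev/null; python3 z.py; python3 m.py 8
```

```text
F [-2.  -2.4 10.3] pos [534.84 308.16 233.18] t 11.97
F [-4.7 -2.9 17.2] pos [534.66 308.08 233.12] t 12.22
F [-5.3 -2.4 18.6] pos [534.44 308.01 233.09] t 12.6
shift [  16.4 -101.1   55. ] turn 0 | t 12.7 pos [0.5344 0.308  0.2331] yaw 133.7 F [-5.7 -2.6 19.4]
```

View pics/side8.png

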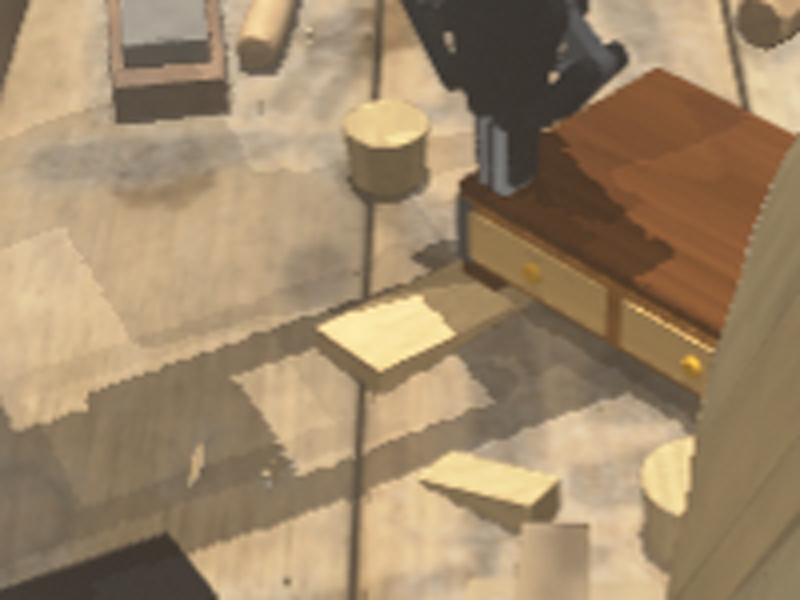

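```bash
python3 -m pendant '[[0,0,3,0],[0,0,3,0],[0,0,3,0],[0,0,3,0],[0,0,3,0],[0,0,3,0],[0,0,3,0],[0,0,3,0]]' >/dev/null; python3 z.py
python3 - <<'E'
from h import *
im,d=get_image("top"); c=get_calibration("top"); P=cloud("top",d,c)
im2,d2=get_image("side"); P2=cloud("side",d2,get_calibration("side"))
a=np.radians(44); Rz=np.array([[np.cos(a),np.sin(a)],[-np.sin(a),np.cos(a)]])
for n,Q in (("top",P),("side",P2)):
    q=(Q[...,:2]-[.6302,.2877])@Rz.T
    m=(abs(q[...,0])<.06)&(abs(q[...,1])<.09)&(abs(Q[...,2]-.06)<.008)
    A=np.c_[q[m],np.ones(m.sum())]; k,*_=np.linalg.lstsq(A,Q[...,2][m],rcond=None); print(n,m.sum(),"slopes",k.round(4))
    for t in("bung","bung_small","stub_wedge","wedge","chest"): print(t,[np.round(r["point"],3) for r in look_for(t,n)[:2]])
E
python3 z.py
```

```text
F [-4.9 -1.8 18.8] pos [534.16 307.9  233.07] t 13.7
top 627 slopes [-0.0018  0.0088  0.0605]
bung [array([0.608, 0.138, 0.033]), array([0.489, 0.269, 0.012])]
bung_small [array([0.472, 0.414, 0.03 ])]
stub_wedge []
wedge [array([0.487, 0.271, 0.009])]
chest [array([0.668, 0.212, 0.055])]
side 2189 slopes [ 0.0054 -0.0004  0.0615]
bung [array([0.598, 0.126, 0.034]), array([0.487, 0.267, 0.007])]
bung_small []
stub_wedge [array([0.526, 0.15 , 0.007]), array([0.475, 0.387, 0.03 ])]
wedge [array([0.488, 0.27 , 0.011]), array([0.597, 0.284, 0.062])]
chest [array([0.598, 0.287, 0.061])]
F [-4.5 -2.7 19.5] pos [534.17 307.9  233.09] t 14.3
```

The press is steady at about 19 N with no give, so I'm handing the job in.

```bash
python3 -c "
from rig import *
print(close_job())"; python3 z.py
```

```text
the job is handed in; nothing more can be done
None
the job is handed in; nothing more can be done
```

The wedge is under the short foot and the chest no longer rocks. I handed the job in at 14.3 s, with the fingers still pressing on the lid at about 19 N.

- **What I did:** I nudged the light oak wedge about 9 mm sideways with closed fingertips to line it up. I then slid it thin end first under the near left foot until the push rose to about 8 N. That is the top of the stated 3–8 N range.
- **Press check:** I pressed about 8 mm from the point over the foot. From 2.5 N to 19 N the fingertips sank only 0.2 mm, so the wedge is taking the load. Unwedged, 4–10 N would have tipped the chest.
- **Level and bystanders:** Lid slopes were at most 0.009 rad from the top view and 0.005 rad from the side. Both are inside the 0.015 limit, but they come from noisy depth and the two views differ by about 0.009. The chest and bystanders showed no shift beyond a few millimetres.
- **What the checks missed:** In the last check the network missed the stub wedge from the top and the small bung from the side, though each was found in the other view (the small bung only under the stub wedge's name). It also reported the wedge as a bung. The job gave no verdict.

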